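# Set the flume's sluice gate to the gauge block left on its pad

## Robot

A 7-joint arm with a two-finger parallel gripper is mounted at the origin on the work surface. World frame = base frame: x ahead of the robot, y to its left, z up, the work surface at z = 0. Lengths are in mm, angles in rad, forces in N, time in s.
With the tool pointing down it reaches from about 425 to 875 mm from the base axis. Payload 9.9 kg.
Tool frame: the origin (TCP) lies at the very end of the fingers, on their centre line; the grasp point (between the pads) lies env.pinch_z behind it (env.pinch_z is the distance from the TCP to the grasp point, in mm); z points along the fingers, y is the line along which they close (so a half turn about z gives the same grasp; the last joint's range is limited). The gripper opens to 85 mm and grips with 20 to 120 N. Pads are 22 mm wide; open, the fingers measure 114 mm over their backs; the gripper's body (76 mm by 85 mm) begins 54 mm behind the grasp point. The pads swing forward as they close: fully open they stand 13 mm farther back than shut.
Start: joints at [1.13, 0.576, 0.025, 1.437, -0.015, 1.129, -0.057], TCP at [235.767, -632.489, 202.289] pointing down, gripper open.
Joint ranges: [-2.76, 2.76], [-0.34, 2.15], [-1.52, 1.57], [0.19, 2.46], [-1.09, 4.23], [0.17, 1.99], [-2.82, 2.82]. Speed limits (rad/s): [2.22, 2.22, 3.01, 3.01, 3.14, 3.14, 3.14].

## Interface

Orientations are given as [roll, pitch, yaw] about the fixed x, y, z axes, in that order (R = Rz(yaw) Ry(pitch) Rx(roll)).
In Python, from plant import env, camera, camera_model, models gives the robot as it stands. Calls block until the motion is done:
- env.move_pose(position, orientation): joint-space move of the TCP to a pose.
- env.move_linear(position, speed=150, rotation=None): straight line of the TCP; rotation=None keeps the orientation; speed is the mean speed in mm/s.
- env.movej(angles): joint-space move.
- env.gripper_open() and env.close_gripper(force=None): open the fingers fully, or close them until they stop; force is the grip in N (None keeps the last).
- env.dwell(seconds).
- env.solve_ik(position, orientation): joint angles nearest the present ones, or None.
- env.read_state(): the state.
- camera(name): name is "scene" or "side" or "wrist"; returns the picture (480x640x3 uint8, blue, green, red); there is no depth.
- camera_model(name): a dict with "fx", "fy", "cx", "cy" (pixels), "world_to_cam" (4x4, takes a point from world to camera coordinates). Camera axes: x right, y up, looking along -z (the intrinsics and any distortion apply to the point x, -y, -z); pixel columns grow to the right and rows downward; lengths in mm; the calibration is good to about 2 mm. A picture is of the moment at which its call begins: read the wrist's pose just before it. camera_model takes no time and is no camera call; for the wrist camera it gives the pose at the moment of the call.
A pose or a line that the arm cannot do raises env.Unreachable and nothing moves.
- env.finish_job(): hands the job in; it is judged then, once.
Trained networks look in the newest picture that a camera, given by its name, has taken for a name from the list of things; names that differ only in an ending like _2 or _b are one class to them, and where a whole thing is asked for, a point or a joint stands for the part that bears it (a point fixed in the world has none). Each returns a list of dicts, best first, with "conf" (0 to 1); they miss things now and then, are a little off and sometimes report something else, mostly with a low value. They report only what shows in the picture. A call takes as long as a camera call. They do not tell look-alikes from the thing itself.
- models.search_frame(camera, target): "centre" ([x, y, z] in mm, in world coordinates, good to about 4 mm: the middle of the surface that is visible of it).
The state is a dict: "time": time; "joints": joint angles; "joint_vel": joint speeds; "joint_torque": joint torques, N m; "tool_pos": TCP position; "tool_rot": TCP orientation; "wrist_force": force on the tool from outside, world axes, zero at the start; "torque": the same for the moment, N m; "finger_gap": opening from 0.0 (shut) to 1.0 (fully open); "grasp_force": force on a finger pad.
Only numpy, scipy, OpenCV 4.12 (cv2) and the standard library are available. Lean on these libraries where they do the work, as an engineer would, in place of code of your own. Each camera call takes 0.05 s, during which the arm holds its last target. There are 200 camera calls.

## Task

One of the two gauge blocks has been left on the flume's setting pad (the pad with four corner studs): turn the handwheel, whose worn screw has play, until the gap under the sluice gate equals the height of that block to within 2 mm, opening or closing the gate as needed. Then let go of the wheel. Work the gate only by its wheel, never by pushing the gate or its flag, and leave both blocks, the beaker, the wash bottle and the dish where they are.

Things in the scene. Friction and masses are not known exactly. Their poses are not given: they have to be found in the camera images.
- flume: Teaching flume fixed to the bench: clear open channel 90 mm wide, 460 mm long along its own y, walls to 110 mm, grey base 160 x 500 mm, stub pipes to 275 mm either side. An aluminium yoke (136 x 36 mm, top at 201 mm) carries the handwheel. Origin: on the bench under the wheel's axis, z up. A white scale post at x +66, y -150 mm (30 mm along y) rises to 222 mm.
- wheel_grip (a point): Grip point on the vertical axis of the black handwheel, 254 mm above the bench. A raised grip bar stands across the wheel's middle along this point's x: 70 mm long, 14 mm wide (y), its top at 266 mm, its sides clear above 228 mm; pinch it across its width from above. The wheel is 118 mm over its rim (rim and spokes at 213 to 227 mm). This point turns with the wheel; the wheel does not rise.
- wheel: How the wheel (118 mm across) works: anticlockwise from above raises the gate, clockwise lowers it, 15 mm per turn (2.4 mm per rad). Its worn screw has 1.4 rad of play in all, split unknown at the start: in the play it turns freely (0.01 Nm) and the gate stands still; beyond, it takes 0.15 Nm and the gate follows. The gate stays when let go. Origin: on the axis, 212 mm up; turns as the grip point.
- gate_flag (a point): Centre of the top of the gate's flag, a level steel plate 60 x 50 mm, 4 mm thick, on an arm of the gate, 150 mm from the wheel's axis in the flume's -y direction. It rises with the gate: the gap under the gate = this height above the bench minus 150 mm (170 mm means a 20 mm gap, 190 mm a 40 mm gap). The gap starts between 27 and 33 mm and can go from 7 to 53 mm.
- pad (a point): Centre of the top (12 mm above the bench) of the setting pad, a grey plate 120 x 120 mm joined to the flume's base at x +155, y +140 mm in the flume's frame, with a 12 mm high steel stud at each corner. The block on it, within 20 mm of its centre, tells the wanted gap.
- block_low: The low gauge block, plain aluminium, 80 x 40 mm and 20 mm high. Origin: centre of its underside. Lies either on the setting pad or on the store board.
- block_high: The high gauge block, plain aluminium, 80 x 40 mm and 40 mm high. Origin: centre of its underside. Lies either on the setting pad or on the store board.
- store_board: Plain plywood board, 120 x 140 mm, 12 mm thick, without studs, fixed on the bench, with the block that is not wanted. Origin: centre of its underside.
- beaker: Glass beaker, 72 mm wide, 95 mm high, standing on the bench; leave alone. Origin: centre of its underside.
- wash_bottle: White wash bottle, 66 mm wide, 170 mm high, standing on the bench; leave alone. Origin: centre of its underside.
- dish: White ceramic dish, 90 mm wide, 30 mm high, on the bench; leave alone. Origin: centre of its underside.
- gate: The steel sluice gate with its arm and flag: a plate 84 mm wide, 100 mm high and 6 mm thick across the channel under the wheel. Its origin moves with it: it is 30 mm lower than the gap under the gate is high, measured above the bench.
There are look-alikes about, which are no part of the job. What is shaped like the block_low but brown or pink is not meant.

How it is judged (in metres and radians):
At the end, for the whole second after the job is handed in: The gap under the gate equals the height of the block that was left on the setting pad to within 2.5 mm (flag at 170 mm above the bench for the low block, 190 mm for the high one), that block is still on the pad, both blocks are at rest and the wheel is let go (((horizontal distance between block_low and pad below 0.035 m and height (world z) of gate_flag between 0.1675 and 0.1725 m) or (horizontal distance between block_high and pad below 0.035 m and height (world z) of gate_flag between 0.1875 and 0.1925 m)) and linear speed of each of block_low, block_high below 0.01 m/s); the robot touches nothing.
It fails at once if a gauge block was moved more than 10 mm (distance of any of block_low, block_high from where it was at the start of the episode above 0.01 m).
It fails at once if the beaker, wash bottle or dish was moved more than 20 mm (distance of any of beaker, wash_bottle, dish from where it was at the start of the episode above 0.02 m).
It fails at once if the gate or its flag was pushed with more than 5 N (contact force between any of the fingers, the arm and gate above 5 N).
It also fails if it takes over 64 s, if anything falls off the work surface, if the arm or the gripper's body presses on something with over 40 N, if the wrist force passes 120 N, or if a joint passes its speed limit or range.

## Working session

There is one attempt and no reset: what is moved stays moved. The work goes in short steps, each a Python script; the robot and the scene stay as the last script left them, time stands still between calls to the robot, and variables do not carry over. Pictures are saved under pics/ and viewed, at most 10 in all, crops included, and the job is handed in when it is done.

```bash
mkdir -p pics; ls; python3 - <<'E'
from plant import env, camera, camera_model, models
import cv2
for c in ("scene","side"):
    cv2.imwrite(f"pics/{c}0.png",camera(c))
    for t in ("wheel_grip","gate_flag","pad","block_low","block_high","store_board","flume"):
        print(c,t,[(round(d["conf"],2),[round(v) for v in d["centre"]]) for d in models.search_frame(c,t)[:3]])
s=env.read_state();print(s["time"],s["tool_pos"],s["tool_rot"],env.pinch_z)
E
```

```text
pics
scene wheel_grip [(0.8, [556, 86, 223]), (0.46, [728, 94, 7])]
scene gate_flag [(0.72, [564, -24, 149]), (0.7, [658, 253, 32])]
scene pad [(0.87, [571, 109, 65])]
scene block_low [(0.92, [656, 248, 29]), (0.87, [726, 432, 21]), (0.62, [619, 547, 23])]
scene block_high [(0.77, [717, 97, 50])]
scene store_board [(0.63, [723, 93, 7])]
scene flume [(0.94, [564, 107, 68])]
side wheel_grip [(0.57, [538, 92, 226])]
side gate_flag [(0.68, [541, 77, 120]), (0.52, [676, -276, 22])]
side pad [(0.76, [541, 134, 65])]
side block_low [(0.87, [809, 244, 20]), (0.83, [715, 441, 17]), (0.77, [376, 491, 25])]
side block_high [(0.71, [696, 94, 51])]
side store_board [(0.84, [691, 121, 12]), (0.24, [696, 94, 50])]
side flume [(0.85, [538, 136, 64]), (0.68, [698, 94, 50])]
0.8 [ 235.75697657 -632.48033015  202.30850326] [-3.14158559e+00  4.05299922e-06  3.56788061e-01] 18.700000000000003
```

View pics/scene0.png

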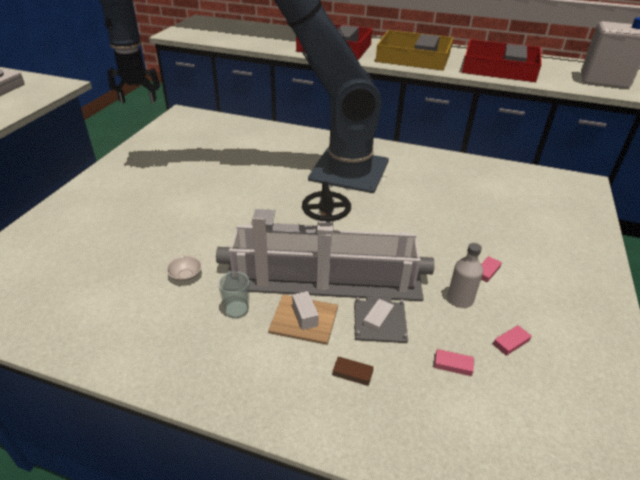

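View pics/side0.png

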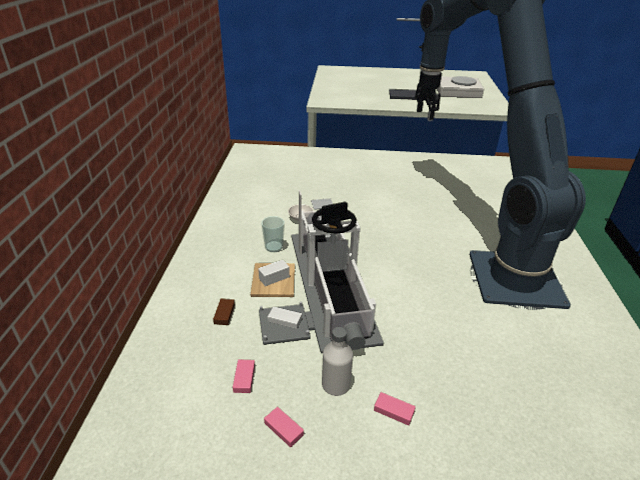

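The studded pad at scene (382,320) carries a flat light block. The plywood board at (305,312) carries a taller one. The pink and brown bars at (454,362), (513,340), (489,268) and (353,371) are look-alikes on the bench. I'll confirm this in a crop while moving the wrist camera above the wheel.

```bash
cat > h.py <<'E'
from plant import env, camera, camera_model, models
import numpy as np, cv2
from scipy.optimize import least_squares
def proj(m,P):
    P=np.atleast_2d(P).astype(float); c=(m["world_to_cam"]@np.c_[P,np.ones(len(P))].T)[:3]
    return np.c_[m["cx"]+m["fx"]*c[0]/-c[2], m["cy"]+m["fy"]*(-c[1])/-c[2]]
def ray(m,uv):
    W=np.linalg.inv(m["world_to_cam"]); d=W[:3,:3]@[(uv[0]-m["cx"])/m["fx"],-(uv[1]-m["cy"])/m["fy"],-1]
    return W[:3,3],d
def onz(m,uv,z):
    o,d=ray(m,uv); return o+d*(z-o[2])/d[2]
def shot(name,f):
    m=camera_model(name); im=camera(name); cv2.imwrite(f"pics/{f}.png",im); np.save(f"pics/{f}.npy",m,allow_pickle=True); return m,im
def load(f): return np.load(f"pics/{f}.npy",allow_pickle=True).item(), cv2.imread(f"pics/{f}.png")
E
python3 - <<'E'
from h import *
a=cv2.imread("pics/scene0.png")[280:350,260:420]; b=cv2.imread("pics/side0.png")[250:350,240:330]
a=cv2.resize(a,None,fx=4,fy=4,interpolation=cv2.INTER_CUBIC);b=cv2.resize(b,(252,280),interpolation=cv2.INTER_CUBIC)
print(a.shape,b.shape)
np.set_printoptions(precision=1,suppress=True)
p=env.read_state()["tool_pos"]
env.move_linear([p[0],p[1],400],speed=250)
for i,(q,yaw) in enumerate([([520,70,440],0.),([600,-30,440],0.)]):
    env.move_pose(q,[np.pi,0,yaw])
    m,im=shot("wrist",f"w{i}")
    print(env.read_state()["time"],env.read_state()["joints"],np.linalg.inv(m["world_to_cam"])[:3,3])
    for t in ("wheel_grip","gate_flag","block_low","pad"):
        print(t,[(round(d["conf"],2),np.round(d["centre"])) for d in models.search_frame("wrist",t)[:3]])
w=[load(f"w{i}")[1] for i in (0,1)]
cv2.imwrite("pics/c1.png",np.hstack([cv2.copyMakeBorder(cv2.resize(a,(520,228)),0,52,0,0,0),b]))
cv2.imwrite("pics/c2.png",w[0]);
E
```

```text
(280, 640, 3) (280, 252, 3)
4.475 [ 0.2  0.3 -0.6  1.4  0.2  1.6 -2. ] [598.2  70.  611.4]
wheel_grip [(0.58, array([542.,  76., 227.]))]
gate_flag [(0.56, array([573., -43., 184.]))]
block_low [(0.9, array([650., 247.,  31.])), (0.86, array([718., 432.,  20.])), (0.77, array([607., 544.,  20.]))]
pad [(0.7, array([557.,  91.,  58.])), (0.23, array([508., 410., 110.])), (0.15, array([572., -45., 183.]))]
5.3 [ 0.3  0.4 -0.6  1.2  0.2  1.6 -1.8] [678.4 -29.9 610.9]
wheel_grip [(0.7, array([544.,  76., 226.]))]
gate_flag [(0.76, array([570., -34., 181.]))]
block_low [(0.89, array([812., 228.,  18.])), (0.85, array([649., 243.,  33.])), (0.65, array([719., 425.,  21.]))]
pad [(0.56, array([565.,  77.,  67.])), (0.32, array([704.,  76.,  11.]))]
```

View pics/c1.png

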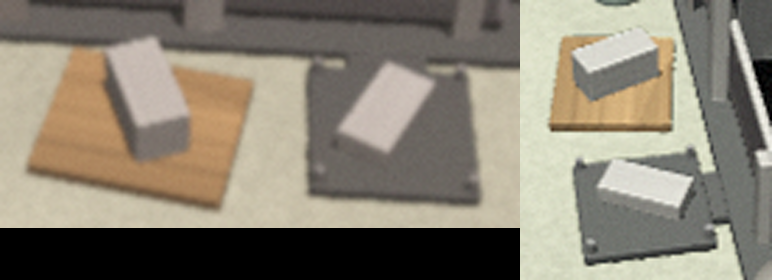

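View pics/w0.png

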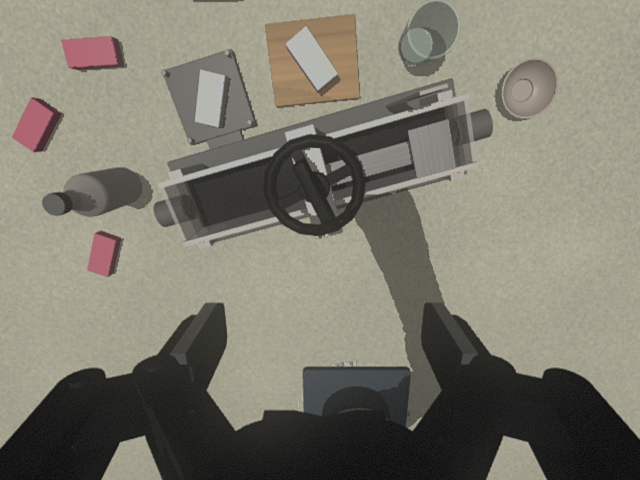

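View pics/w1.png

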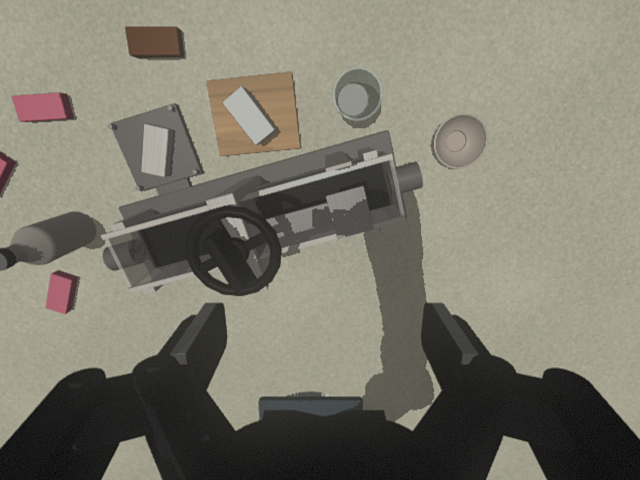

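The crop confirms it: the studded pad holds the low block (its visible side is about half as tall as the other's, and its top measures z≈32 = 12+20). The target flag height is therefore 170. In w0 the wheel is centred at about (314,185), its bar runs from about (300,160) to (330,222), and the flag is at about (435,150). Next is an enlarged crop for precise corners.

```bash
python3 - <<'E'
from h import *
w0=load("w0")[1];w1=load("w1")[1]
def crop(im,x,y,w,h,W,H): return cv2.resize(im[y:y+h,x:x+w],(W,H),interpolation=cv2.INTER_CUBIC)
# 4x, x: col, y:row
t=np.hstack([crop(w0,260,130,110,110,440,300*0+440)[:300*0+440], ])
L=np.vstack([crop(w0,260,130,100,75*1,400,300),crop(w0,260,195,100,75,400,300)])
L=crop(w0,260,130,100,110,400,440)
R=np.vstack([crop(w0,400,105,100,75,400,300),crop(w1,310,175,100,75,400,300)])
L=cv2.copyMakeBorder(L,0,160,0,0,cv2.BORDER_CONSTANT)
cv2.imwrite("pics/c3.png",np.hstack([L,R]))
E
```

```text
(no output)
```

View pics/c3.png

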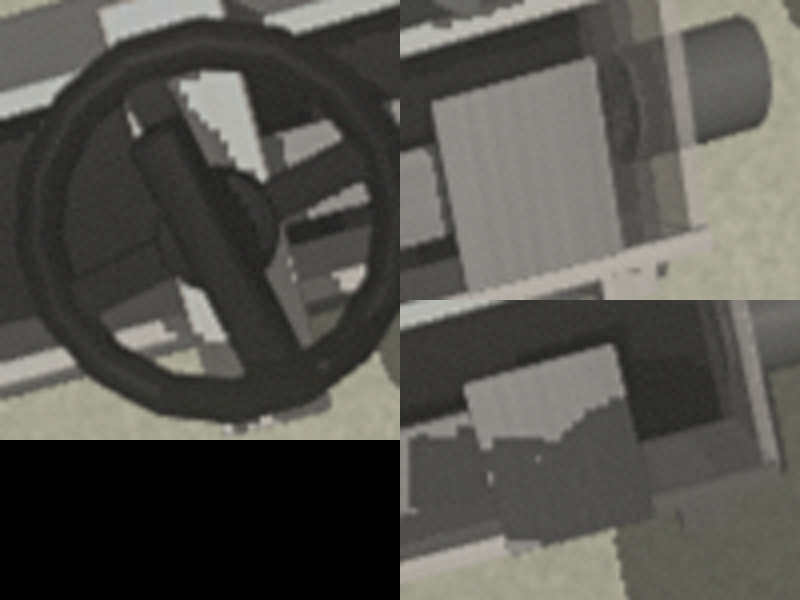

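```bash
python3 - <<'E'
from h import *
np.set_printoptions(precision=2,suppress=True)
m0=load("w0")[0];m1=load("w1")[0]; print({k:m0[k] for k in m0 if k!="world_to_cam"})
print("rim c",onz(m0,(313,184.8),220),onz(m1,(234,250),220))
L=lambda x,y:(260+x/4-.4,130+y/4-.4)
A=(onz(m0,L(133,148),266)+onz(m0,L(175,125),266))/2;B=(onz(m0,L(247,372),266)+onz(m0,L(302,358),266))/2
print("bar",A,B,(A+B)/2,np.linalg.norm(A-B),np.arctan2(*(A-B)[[1,0]]))
F0=np.array([(408.25,130),(448.5,119.5),(456,166.25),(417,178)])-.4;F1=np.array([(326,196),(363.25,185.75),(373.25,229.25),(337.5,237.5)])-.4
P=[]
for a,b in zip(F0,F1):
    r=least_squares(lambda X:np.r_[proj(m0,X)[0]-a,proj(m1,X)[0]-b],[570,-40,180]); P.append(r.x); print(r.x,r.fun)
P=np.array(P);print(P.mean(0),[np.linalg.norm(P[i]-P[i-1]) for i in range(4)])
d=P[1]-P[0];print("flume -y yaw",np.arctan2(d[0],-d[1]))
c=(A+B)/2
j=np.array(env.read_state()["joints"]);print(j)
yaw=np.arctan2(*(A-B)[[1,0]])
for y in (yaw,yaw+np.pi,yaw-np.pi):
    s=env.solve_ik([c[0],c[1],300],[np.pi,0,y]); print(y,s)
E
```

```text
{'fx': 338.87236472741347, 'fy': 338.87236472741347, 'cx': 323.682643389454, 'cy': 239.82918766159935}
rim c [538.6   82.54 220.  ] [539.11  80.65 220.  ]
bar [566.65  95.7  266.  ] [507.68  65.53 266.  ] [537.17  80.61 266.  ] 66.23567565486825 0.4729554829816056
[598.86 -31.68 180.93] [ 0.04  0.05 -0.04 -0.06]
[611.09 -79.49 178.57] [-0.19 -0.24  0.2   0.25]
[555.81 -93.23 184.53] [ 0.19  0.26 -0.2  -0.27]
[541.31 -47.55 177.01] [-0.28 -0.37  0.3   0.39]
[576.77 -62.99 180.26] [np.float64(59.830750391214195), np.float64(49.40803641387075), np.float64(57.27377450492274), np.float64(48.51235042847498)]
flume -y yaw 0.25037636406460817
[ 0.3   0.39 -0.57  1.16  0.21  1.64 -1.78]
0.4729554829816056 [ 0.26  0.36 -0.71  1.61  0.24  1.26 -1.59]
3.6145481365713987 [ 0.56  0.54 -1.29  1.6   0.52  1.4   1.26]
-2.6686371706081875 [ 0.56  0.54 -1.29  1.6   0.52  1.4   1.26]
```

Flag height is about 180 (gap 30.3) and the wheel-to-flag distance is 149.4, matching the 150 given. The wheel axis is near (538.2, 81.3) and the bar yaw is about 0.47. Next I go above it, check the sign of joint 7, look once, and descend.

```bash
python3 - <<'E'
from h import *
np.set_printoptions(precision=2,suppress=True)
c=[538.2,81.3]
def st(): s=env.read_state(); return s["time"],np.array(s["joints"]),np.array(s["tool_pos"]),np.array(s["tool_rot"])
env.move_pose([*c,330],[np.pi,0,0.473]); t,j,p,r=st(); print(t,j,p,r)
shot("wrist","w2")
j2=j.copy(); j2[6]+=.15; env.movej(j2); t,_,p,r2=st(); print("dj7 +.15 -> yaw",r2[2]-r[2],p,t)
env.movej(j)
E
```

```text
6.2083 [ 0.26  0.34 -0.71  1.55  0.23  1.33 -1.58] [538.83  80.75 330.81] [ 3.14 -0.    0.47]
dj7 +.15 -> yaw 0.14391806332324442 [539.83  79.93 331.39] 6.525
```

View pics/w2.png

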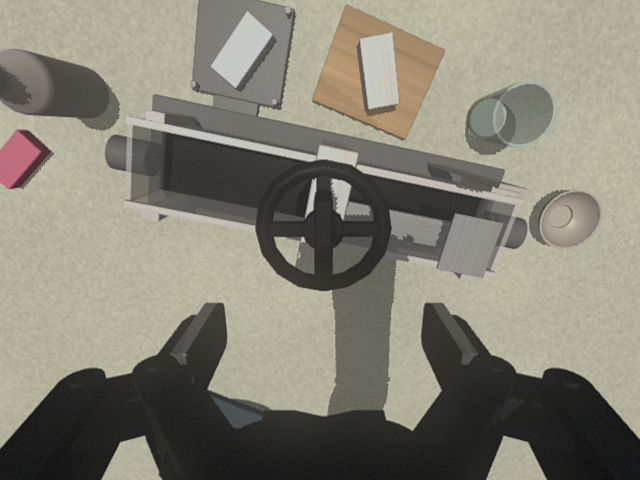

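The picture shows the open fingers square to the bar, with the wheel centred at about (323,226) and nothing in the way. Clockwise means joint 7 decreasing, so I flip the hand by half a turn to get a long stroke, then go down, grip and turn in steps while logging torque.

```bash
python3 - <<'E'
from h import *
np.set_printoptions(precision=2,suppress=True)
m2,_=load("w2"); print("rim",onz(m2,(323.5,225.5),220),"bar",onz(m2,(323.3,229),266))
def st(msg=""):
    s=env.read_state(); print(msg,round(s["time"],2),"j7",round(s["joints"][6],3),np.array(s["tool_pos"]),"yaw",round(s["tool_rot"][2],3),"F",np.array(s["wrist_force"]),"T",np.array(s["torque"]),round(s["finger_gap"],3),s["grasp_force"]); return s
s=st(); j=np.array(s["joints"]); j[6]+=np.pi; env.movej(j); env.dwell(.3); s=st("flip")
env.move_linear([538.5,81.2,236.5],speed=80); env.dwell(.3); s=st("down")
if abs(s["wrist_force"][2])<8 and s["joints"][6]>1:
    env.close_gripper(20); env.dwell(.2); st("grip")
    j=np.array(env.read_state()["joints"])
    print(j)
E
```

```text
rim [538.65  82.21 220.  ] bar [547.51  86.9  266.  ]
 6.79 j7 -1.576 [539.17  80.39 330.98] yaw 0.471 F [-0.17  1.4   0.16] T [-0.01  0.01 -0.02] 1.001 0.0
flip 9.74 j7 1.566 [539.16  80.38 330.99] yaw -2.671 F [ 0.01 -1.16  0.23] T [-0.03 -0.01  0.01] 0.997 0.0
down 11.38 j7 1.504 [538.57  81.21 236.67] yaw -2.671 F [-0.49 -0.06 -0.13] T [-0.01  0.   -0.02] 1.005 0.0
grip 12.25 j7 1.504 [538.57  81.12 236.56] yaw -2.671 F [ 0.52 -0.15  0.91] T [-0.23 -0.   -0.01] 0.14 19.58581656217575
[ 0.24  0.41 -0.69  1.72  0.29  1.12  1.5 ]
```

```bash
python3 - <<'E'
from h import *
np.set_printoptions(precision=2,suppress=True)
j=np.array(env.read_state()["joints"]); j0=j[6]
for d in (.3,.6,.9,1.2,1.5,1.9,2.3,2.8,3.3,3.8,4.0):
    j[6]=j0-d; env.movej(j); s=env.read_state()
    print(d,round(s["time"],2),round(s["joints"][6]-j0,3),np.array(s["tool_pos"]),np.array(s["wrist_force"]),np.array(s["torque"]),round(s["finger_gap"],3))
    if np.linalg.norm(s["wrist_force"])>30: break
E
```

```text
0.3 12.64 -0.296 [538.66  80.82 236.55] [ 1.16 -1.38  0.79] [-0.4  -0.17 -0.01] 0.14
0.6 13.03 -0.593 [538.64  80.57 236.56] [ 0.57 -3.39  1.06] [-0.86 -0.14  0.02] 0.141
0.9 13.43 -0.895 [538.55  80.28 236.53] [ 0.09 -5.22  2.33] [-1.21 -0.07  0.06] 0.146
1.2 13.82 -1.195 [538.39  79.97 236.52] [ 0.09 -5.    3.73] [-1.42  0.14 -0.  ] 0.138
1.5 14.21 -1.495 [538.12  79.72 236.49] [-1.02 -7.09  4.19] [-1.47  0.39  0.06] 0.138
1.9 14.68 -1.895 [537.7   79.59 236.45] [-3.5  -6.8   4.92] [-1.66  0.71  0.06] 0.142
2.3 15.14 -2.295 [537.25  79.63 236.41] [-6.06 -7.23  5.83] [-1.65  1.14  0.05] 0.141
2.8 15.69 -2.795 [536.81  79.92 236.39] [-5.63 -5.95  7.15] [-1.43  1.56  0.04] 0.139
3.3 16.24 -3.295 [536.47  80.41 236.37] [-8.19 -5.9   6.16] [-1.19  1.74  0.02] 0.141
3.8 16.79 -3.795 [536.4   81.01 236.39] [-8.94 -3.78  7.6 ] [-0.73  1.78  0.05] 0.141
4.0 17.1 -3.995 [536.46  81.27 236.39] [-8.41 -2.94  6.45] [-0.63  1.75  0.04] 0.144
```

The lateral forces stayed under 10 N during the turn. I let go, rise, and look at the flag from two places with a wide baseline. The post top (222) serves as the height reference.

```bash
cat >> h.py <<'E'
def look(tag):
    out=[]
    for i,q in enumerate([[470,50,330],[470,-190,330]]):
        env.move_pose(q,[np.pi,0,0]); env.dwell(.3); m,im=shot("wrist",f"{tag}{i}")
        u=proj(m,[595,-65,180])[0]; x,y=int(np.clip(u[0]-65,0,640-133)),int(np.clip(u[1]-75,0,480-150))
        print(tag,i,"origin",x,y,env.read_state()["time"]); out.append(cv2.resize(im[y:y+150,x:x+133],(399,450),interpolation=cv2.INTER_CUBIC))
    cv2.imwrite(f"pics/{tag}c.png",np.hstack(out))
E
python3 - <<'E'
from h import *
env.gripper_open(); env.dwell(.1); p=env.read_state()["tool_pos"]; env.move_linear([p[0],p[1],335],speed=150)
print(env.read_state()["time"],env.read_state()["joints"])
look("a")
E
```

```text
18.7083 [ 0.25788137  0.34137753 -0.70998614  1.5425676   0.22725113  1.34145359
 -2.43383109]
a 0 origin 394 0 19.5667
a 1 origin 116 0 20.8667
```

View pics/ac.png

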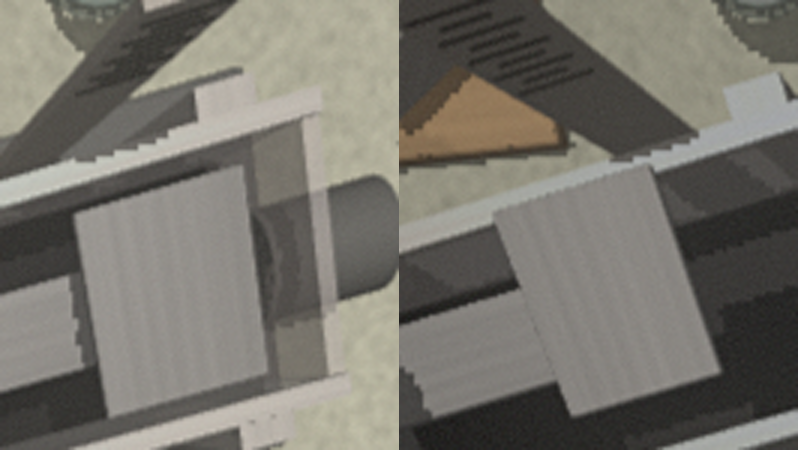

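Flag corners in the enlarged view: left (76,212), (243,167), (267,374), (108,416); right (93,213), (254,166), (321,372), (172,416). The post's top is cut off, so I fit the 60x50 level plate to both views.

```bash
cat >> h.py <<'E'
def fit(views):
    R=lambda p:np.array([[p[0]+a*np.cos(p[3])-b*np.sin(p[3]),p[1]+a*np.sin(p[3])+b*np.cos(p[3]),p[2]] for a,b in S])
    out=[]
    for w,h in ((60,50),(50,60)):
        S=[(w/2,h/2),(w/2,-h/2),(-w/2,-h/2),(-w/2,h/2)]
        out.append(least_squares(lambda p:np.concatenate([(proj(m,R(p))-c).ravel() for m,c in views]),[577,-63,180,.26]))
    r=min(out,key=lambda r:r.cost)
    free=np.array([least_squares(lambda X:np.concatenate([proj(m,X)[0]-c[k] for m,c in views]),[577,-63,180]).x for k in range(4)])
    print("rigid",np.round(r.x,2),"rms px",np.sqrt(np.mean(r.fun**2)).round(2),"free z",free[:,2].round(1),"mean",free.mean(0).round(2)); return r.x
def px(o,s,c): return np.array(o)+(np.array(c)+.5)/s-.5
E
python3 - <<'E'
from h import *
c0=px((394,0),3,[(76,212),(243,167),(267,374),(108,416)]);c1=px((116,0),3,[(93,213),(254,166),(321,372),(172,416)])
fit([(load("a0")[0],c0),(load("a1")[0],c1)])
F0=px((400,105),4,[(33,100),(194,58),(224,245),(68,292)]);F1=px((310,175),4,[(64,84),(213,43),(253,217),(110,250)])
fit([(load("w0")[0],F0),(load("w1")[0],F1)])
# board & block references: known heights
for f in("a0","a1"): print(f,proj(load(f)[0],[[538.2+66*.966+.259*150,81.3+66*.259-.966*150,222]]))
E
```

```text
rigid [ 5.7603e+02 -6.3450e+01  1.7117e+02  2.5000e-01] rms px 0.62 free z [172.6 170.8 171.8 171.8] mean [576.03 -63.49 171.76]
rigid [ 5.7634e+02 -6.3620e+01  1.7771e+02  2.6000e-01] rms px 0.56 free z [180.9 178.6 184.5 177. ] mean [576.74 -63.02 180.27]
a0 [[463.51628891  -8.53150637]]
a1 [[122.53310151  -8.06622547]]
```

The flag now stands at about 171.5, so roughly 1.5 mm remains, in the same (clockwise) direction with no play left to take up. Before the last turn I check the height bias against the post top (222), using views that include it.

```bash
cat >> h.py <<'E'
def look2(tag):
    out=[]
    for i,q in enumerate([[497,50,330],[497,-190,330]]):
        env.move_pose(q,[np.pi,0,0]); env.dwell(.3); m,im=shot("wrist",f"{tag}{i}")
        u=proj(m,[[577,-63,171],[640,-47,222]]); c=u.mean(0)
        x,y=int(np.clip(c[0]-66,0,640-133)),int(np.clip(c[1]-100,0,480-200))
        print(tag,i,"origin",x,y,u.round(),env.read_state()["time"]); out.append(cv2.resize(im[y:y+200,x:x+133],(399,600),interpolation=cv2.INTER_CUBIC))
    cv2.imwrite(f"pics/{tag}c.png",np.hstack(out))
E
python3 -c "
from h import *
look2('b')"
```

```text
b 0 origin 385 0 [[446. 128.]
 [457.  36.]] 22.175
b 1 origin 93 0 [[189. 128.]
 [130.  37.]] 23.475
```

View pics/bc.png

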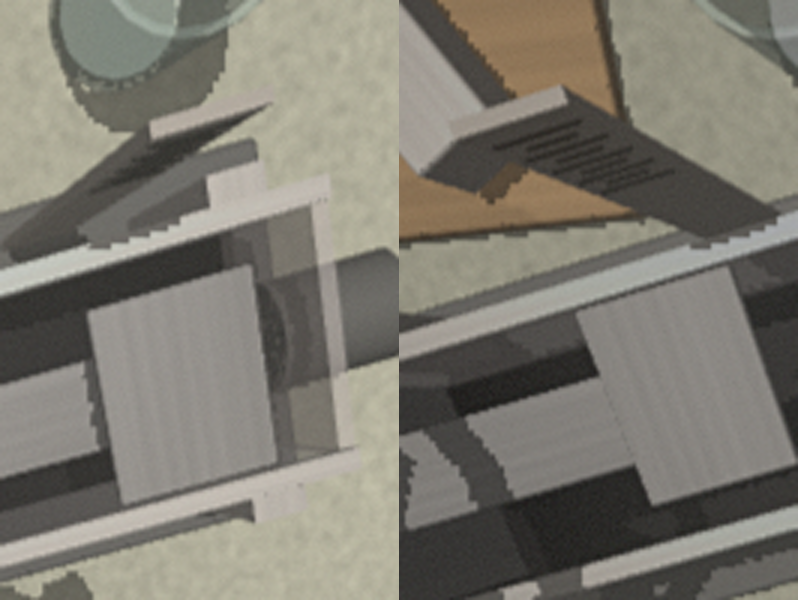

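Left view: flag corners (88,312), (250,266), (276,460), (122,503), and the post top's left end at (151,121)/(153,140). Right view: flag (577,313), (729,266), (797,462), (652,504), and the post's left end at (450,124)/(457,139).

```bash
python3 - <<'E'
from h import *
m0,m1=load("b0")[0],load("b1")[0]
c0=px((385,0),3,[(88,312),(250,266),(276,460),(122,503)]);c1=px((93,0),3,[(178,313),(330,266),(398,462),(253,504)])
a0=px((394,0),3,[(76,212),(243,167),(267,374),(108,416)]);a1=px((116,0),3,[(93,213),(254,166),(321,372),(172,416)])
fit([(m0,c0),(m1,c1)]); fit([(m0,c0),(m1,c1),(load("a0")[0],a0),(load("a1")[0],a1)])
for a,b in (((151,121),(51,124)),((153,140),(58,139))):
    p,q=px((385,0),3,a),px((93,0),3,b)
    r=least_squares(lambda X:np.r_[proj(m0,X)[0]-p,proj(m1,X)[0]-q],[640,-47,222]);print("post",r.x.round(1),r.fun.round(2))
E
```

```text
rigid [ 5.7607e+02 -6.3290e+01  1.7091e+02  2.7000e-01] rms px 0.64 free z [171.7 171.5 171.6 171.8] mean [576.13 -63.3  171.65]
rigid [ 5.7605e+02 -6.3370e+01  1.7104e+02  2.6000e-01] rms px 0.66 free z [172.3 171.1 171.6 171.8] mean [576.08 -63.4  171.69]
post [637.5 -31.5 221.9] [ 0.    0.13 -0.   -0.13]
post [633.8 -32.4 221.7] [-0.   -0.53  0.    0.53]
```

The post top reads 221.8 against the true 222, so the bias is negligible and the flag is at about 171.6. I turn another 0.65 rad clockwise (−1.6 mm), release, and verify.

```bash
python3 - <<'E'
from h import *
np.set_printoptions(precision=2,suppress=True)
def st(msg=""):
    s=env.read_state(); print(msg,round(s["time"],2),"j",np.array(s["joints"]),np.array(s["tool_pos"]),"yaw",round(s["tool_rot"][2],3),"F",np.array(s["wrist_force"]),round(s["finger_gap"],3)); return s
q=env.solve_ik([537.6,80.8,335],[np.pi,0,-.388]); j=np.array(q)
if j[6]<-.5: j[6]+=np.pi
print(j); env.movej(j); env.dwell(.3); st("above")
env.move_linear([537.6,80.8,236.5],speed=100); env.dwell(.2); s=st("down")
assert np.linalg.norm(s["wrist_force"])<8
env.close_gripper(20); env.dwell(.2); s=st("grip")
j=np.array(s["joints"]); j[6]-=.65; env.movej(j); env.dwell(.3); st("turned")
env.gripper_open(); env.dwell(.1); p=env.read_state()["tool_pos"]; env.move_linear([p[0],p[1],335],speed=150)
look2("d"); st("end")
E
```

```text
[ 0.28  0.35 -0.75  1.54  0.24  1.35  0.69]
above 25.7 j [ 0.28  0.35 -0.75  1.54  0.24  1.35  0.69] [537.63  80.57 334.99] yaw 2.753 F [-0.09 -0.45 -0.62] 0.998
down 27.03 j [ 0.27  0.41 -0.73  1.72  0.3   1.12  0.63] [537.84  80.91 236.98] yaw 2.754 F [0.25 0.4  0.51] 1.001
grip 27.91 j [ 0.27  0.42 -0.73  1.72  0.3   1.12  0.63] [537.53  80.5  236.54] yaw 2.753 F [-1.22 -1.79  2.76] 0.142
turned 28.88 j [ 0.27  0.42 -0.73  1.72  0.3   1.12 -0.02] [537.47  80.4  236.54] yaw 2.104 F [-2.32 -3.21  3.66] 0.139
d 0 origin 386 0 [[447. 128.]
 [459.  36.]] 32.4917
d 1 origin 93 0 [[189. 129.]
 [130.  37.]] 33.7917
end 33.79 j [ 0.42  0.27 -0.19  1.59  0.05  1.28 -1.35] [ 497.23 -189.22  330.08] yaw 0.001 F [0.22 0.36 0.02] 1.001
```

View pics/dc.png

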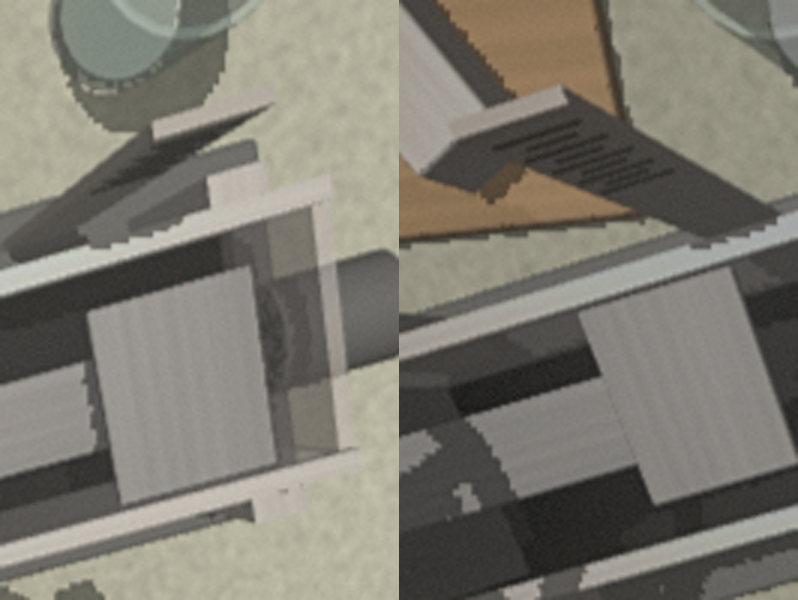

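Relative to the post, the flag moved by about 1.2 px of disparity, as expected for 1.6 mm. Corners, left: (88,312), (249,266), (276,461), (121,503); right: (580,314), (731,267), (798,462), (653,503). I check these with an objective image registration before handing in.

```bash
python3 - <<'E'
from h import *
m0,m1=load("d0")[0],load("d1")[0]
c0=px((386,0),3,[(88,312),(249,266),(276,461),(121,503)]);c1=px((93,0),3,[(181,314),(332,267),(399,462),(254,503)])
fit([(m0,c0),(m1,c1)])
# track flag corners b->d by optical flow, refit
b=[px((385,0),3,[(88,312),(250,266),(276,460),(122,503)]),px((93,0),3,[(178,313),(330,266),(398,462),(253,504)])]
v=[]
for i in (0,1):
    n,s,e=cv2.calcOpticalFlowPyrLK(cv2.cvtColor(load(f"b{i}")[1],6),cv2.cvtColor(load(f"d{i}")[1],6),b[i].astype(np.float32)[:,None],None,winSize=(15,15),maxLevel=1)
    print((n[:,0]-b[i]).round(2).tolist()); v.append((load(f"d{i}")[0],n[:,0]))
fit(v)
E
```

```text
rigid [ 5.7608e+02 -6.3350e+01  1.6955e+02  2.6000e-01] rms px 0.63 free z [169.9 169.7 170.9 170.6] mean [576.17 -63.34 170.26]
[[0.92, 0.17], [0.81, 0.34], [0.7, 0.27], [0.75, 0.12]]
[[0.68, -0.16], [0.36, -0.09], [0.36, -0.09], [0.65, -0.18]]
rigid [ 5.7611e+02 -6.3300e+01  1.6963e+02  2.7000e-01] rms px 0.6 free z [170.2 170.3 170.4 170.3] mean [576.16 -63.3  170.29]
```

The flag reads 169.6 to 170.3 against a target of 170. The hand is clear of everything.

```bash
python3 -c "
from h import *
print(env.finish_job())"
```

```text
the job is handed in; nothing more can be done
None
```

The low block was on the setting pad, so I turned the wheel to lower the gate to a measured gap of about 20 mm (flag at 169.6–170.3 mm, target 170), let go of the wheel and handed the job in; no verdict was returned.

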